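# Open the ratchet repair clamp

## Task

The glued plaster cast held in the ratchet clamp has set, so open the clamp: with the closed fingertips press down the red release pad on the sliding blue jaw and, keeping it pressed, push the jaw straight back along the bar until it meets its end stop. Then let the release spring up and leave the clamp standing open with the cast resting on the bed. Push gently, grip nothing, and do not touch the cast or shift the glue bottle, timer, jar or brush.

Things in the scene. Friction and masses are not known exactly. Their poses are not given: they have to be found in the camera images.
- clamp: ratchet bench clamp, screwed down: dark grey base 84 mm wide (own x), 270 mm long (y), 12 mm high, two steel bed rails (tops 26 mm up) with a toothed steel bar between them along y. Origin: centre of the underside, on the worktop. Fixed jaw (66 mm wide, 57 mm high) at the +y end, end stop 34 mm high at the -y end; the cast and then the sliding blue jaw lie between, the jaw opens towards -y
- jaw (a joint): sliding jaw along the bar, m: 0 most closed, grows towards the clamp's -y, 0.063 is fully back on the end stop. Starts 2 to 12 mm, clamped on the cast. With the release up the ratchet stops it from opening (it only clicks towards the cast); with it pressed it slides with about 1.5 N. It stays where it is left
- release (a joint): angle of the red rocker release on the sliding jaw, rad: 0 up (pawl in the teeth; resting on a tooth up to 0.15), 0.26 fully down; pawl clear from 0.15 on. Spring return: at the pad's middle about 2 N starts it, 4 N holds it down. It tips about a cross pin 33 mm to -y of the pad's middle and 18 mm below: the middle sinks 8 to 9 mm and moves 4 mm towards the cast, the cast side sinking most
- pad (a joint): sprung pressure pad on the fixed jaw's inner side, m: 0 pressed right in, 0.014 fully out (towards the clamp's -y). It presses the cast against the sliding jaw with 2 to 6 N; once the pawl is free it pushes cast and jaw back up to 12 mm by itself, which is normal
- release_pad (a point): middle of the upper face of the red ribbed release pad, 45.5 mm above the worktop when up; the pad is 42 mm wide across the bar (clamp x) and 44 mm long along it, travels with the jaw and tilts with the release. Beyond its +y edge stands the sliding jaw's plate, top 53 mm above the worktop, and beyond that the cast
- push_horn (a point): on the front face of the blue push horn, the upright plate of the sliding jaw just behind the release pad (clamp -y side), 60 mm above the worktop. The face is 48 mm wide, spans 41 to 69 mm above the worktop and looks to the clamp's +y; the middle of the pad is 22 mm in front of it along the bar. A finger pressing the pad pushes the jaw back by this face
- cast: plaster dental cast with a light base, 56 x 66 x 40 mm, 85 g, loose on the bed rails between the two jaws' rubber faces. Origin: centre of the underside of its base, 26 mm above the worktop; z up; its x axis points along the bar to the sliding jaw. It must not be touched or lifted
- glue_bottle: white glue bottle with a yellow spout, 24 mm across, 76 mm high, standing behind the clamp; origin centre of its foot. Leave alone
- timer: white lab timer standing upright, 21 x 58 x 58 mm, behind the clamp and to the right; origin centre of its foot. Leave alone
- wax_jar: brown jar with a white screw lid, 52 mm across, 48 mm high, to the right of the clamp; origin centre of its foot. Leave alone
- brush: small white brush with black bristles, 100 x 16 x 22 mm, lying on the worktop to the right of the clamp; origin centre of its underside. Leave alone
There are look-alikes about, which are no part of the job. Leave any purple look-alike of the cast alone.

How it is judged:
On the way, in this order (a step that is already met when the one before it is completed fails the run):
1. the release pad is pressed down far enough to lift the pawl clear of the teeth (value of joint release above 0.16 rad), for 0.1 s.
2. the sliding jaw is pushed back to its end stop (value of joint jaw above 0.059 m), for 0.1 s.
At the end, for the whole second after the job is handed in: the sliding jaw stands within 8 mm (about one notch) of its end stop, the release has sprung up again (below 0.15 rad), and the cast lies flat and at rest on the bed rails, within 25 mm of where it was clamped (value of joint jaw above 0.055 m and value of joint release below 0.15 rad and z of cast in the frame of clamp between 0.022 and 0.03 m and angle between cast's own z axis and vertical below 0.08 rad and distance of cast from where it was at the start of the episode below 0.025 m and linear speed of cast below 0.02 m/s); the robot touches nothing.
It fails at once if the cast is lifted, tipped or shoved more than 30 mm (distance of cast from where it was at the start of the episode above 0.03 m or angle between cast's own z axis and vertical above 0.2 rad or height (world z) of cast above 0.04 m).
It fails at once if the robot touches the cast (contact force between any of the fingers, the arm and cast above 1 N).
It fails at once if the clamp is gripped or forced with more than 60 N (contact force between any of the fingers, the arm and clamp above 60 N).
It fails at once if the glue bottle, timer, jar or brush is moved more than 15 mm or lifted (distance of any of glue_bottle, timer, wax_jar, brush from where it was at the start of the episode above 0.015 m).
It also fails if it takes over 42 s, if anything falls off the work surface, if the arm or the gripper's body presses on something with over 40 N, if the wrist force passes 120 N, or if a joint passes its speed limit or range.

## Robot

A 6-joint arm with a two-finger parallel gripper is mounted at the origin on a cart in front of the work surface, level with it; the furniture and walls round the work are solid. World frame = base frame: x ahead of the robot, y to its left, z up, the work surface at z = 0. Lengths are in m, angles in rad, forces in N, time in s.
With the tool pointing down it reaches from about 0.35 to 0.975 m from the base axis. Payload 17.4 kg.
Tool frame: the origin (TCP) lies at the very end of the fingers, on their centre line; the grasp point (between the pads) lies 19 mm behind it (r.pinch_z is the distance from the TCP to the grasp point, in m); z points along the fingers, y is the line along which they close (so a half turn about z gives the same grasp; the last joint's range is limited). The gripper opens to 85 mm and grips with 20 to 120 N. Pads are 22 mm wide; open, the fingers measure 114 mm over their backs; the gripper's body (76 mm by 85 mm) begins 54 mm behind the grasp point. The pads swing forward as they close: fully open they stand 13 mm farther back than shut.
Start: joints at [1.075, 0.116, 1.442, -0, 1.584, -0.038], TCP at [0.298, 0.605, 0.231] pointing down, gripper open.
Joint ranges: [-2.83, 2.83], [-0.83, 2.19], [0.07, 2.5], [-1.14, 4.28], [0.01, 3], [-2.97, 2.97]. Speed limits (rad/s): [1.89, 1.89, 2.22, 3.14, 3.14, 3.14].

## Interface

Orientations are given as a unit quaternion [w, x, y, z].
In Python, from plant import readout, vision, r gives the robot as it stands.
- The arm moves only by the tool send_rows, never from a script. Its argument "moves" is a list of rows, each a list of 7 numbers: the shift along the tool's x, y, z in cm, then the turn, a rotation vector about the tool's x, y, z in rad, then the gripper command: -1 is fully open, 1 is shut, values between are in proportion. In form: [[tx, ty, tz, wx, wy, wz, jaw], ...]. A call has 1 to 12 rows; each row is the pose to reach, as a shift and turn from the pose commanded when the call began, along the tool's axes at that moment; what a row does not reach only later rows make up. A row lasts 1/8 s, in which the tool goes at most 62.5 mm and 10.7 degrees, less where a joint would pass 70% of its speed; a pose out of reach is approached as far as the arm can. A call with a gripper value outside its range is refused whole. The fingers move at their own pace and stop on an object; "newtons" is the grip in N (left out, the last holds). Time passes only in rows, so rows that repeat a pose let the fingers close. It gives the time, the measured TCP pose, the force, the opening and the grip force at its end, in the units of the state.
- readout.state(): the state, without advancing time (a new reading comes with each control period).
- vision.snapshot(name): name is "scene" or "top"; returns a dict with "image" (384x512x3 uint8, red, green, blue), "fx", "fy", "cx", "cy" (pixels), "R" (3x3) and "t" (3): a world point X has camera coordinates R X + t. Camera axes: x right, y down, z forward; pixel columns grow to the right and rows downward; lengths in m; the calibration is good to about 2 mm. A picture is of the moment at which its call begins. There is no depth.
- r.sign_off(): hands the job in; it is judged then, once.
The state is a dict: "time": time; "joints": joint angles; "dq": joint speeds; "tau": joint torques, N m; "position": TCP position; "ee_rot": TCP orientation; "ft_force": force on the tool from outside, world axes, zero at the start; "ft_torque": the same for the moment, N m; "finger_gap": opening from 0.0 (shut) to 1.0 (fully open); "gripper_force": force on a finger pad.
Only numpy, scipy, OpenCV 4.12 (cv2) and the standard library are available. Lean on these libraries where they do the work, as an engineer would, in place of code of your own. Each camera call takes 0.05 s, during which the arm holds its last target. There are 200 camera calls.

## Working session

There is one attempt and no reset: what is moved stays moved. The work goes in short steps, Python scripts to look and compute and a tool call to move; the robot and the scene stay as the last step left them, time stands still between calls to the robot, and variables do not carry over. Pictures are saved under pics/ and viewed, at most 10 in all, crops included, and the job is handed in when it is done.

Besides the shell and the picture viewer there is one more tool, called after "Request:" as name(argument=value, ...) on one line, values as JSON. send_rows: Moves the arm, as the interface text tells. Its arguments: {"type":"object","properties":{"moves":{"type":"array","items":{"type":"array","items":{"type":"number"}}},"newtons":{"type":"number"}},"required":["moves"]}

```bash
mkdir -p pics; python3 - <<'E'
from plant import readout, vision, r
import cv2, numpy as np, pickle
d={}
for n in("scene","top"):
    s=vision.snapshot(n); d[n]=s
    print(n,s["fx"],s["fy"],s["cx"],s["cy"],np.round(s["R"],3).tolist(),np.round(s["t"],3).tolist())
pickle.dump(d,open("snap0.pkl","wb"))
cv2.imwrite("pics/a.png",cv2.cvtColor(np.hstack([d["scene"]["image"],d["top"]["image"]]),cv2.COLOR_RGB2BGR)[:, :]) 
for n in d: cv2.imwrite(f"pics/{n}0.png",cv2.resize(cv2.cvtColor(d[n]["image"],cv2.COLOR_RGB2BGR),(800,600)))
s=readout.state();print(s["position"],s["ee_rot"],s["finger_gap"],s["time"])
E
```

```text
scene 493.4823831367994 493.4823831367994 251.47031354738508 192.90919596762959 [[0.617, -0.787, -0.013], [-0.445, -0.335, -0.83], [0.649, 0.518, -0.557]] [-0.58, 0.235, 0.944]
top 469.46977849199317 469.46977849199317 262.3055414378815 199.23895515049819 [[-0.026, -1.0, -0.014], [-0.999, 0.027, -0.024], [0.024, 0.013, -1.0]] [-0.255, 0.573, 1.126]
[0.29826066 0.60534502 0.23063566] [-1.42068632e-04  2.26909816e-01  9.73915629e-01 -5.13087685e-04] 1.0019346718467517 0.1
```

View pics/top0.png

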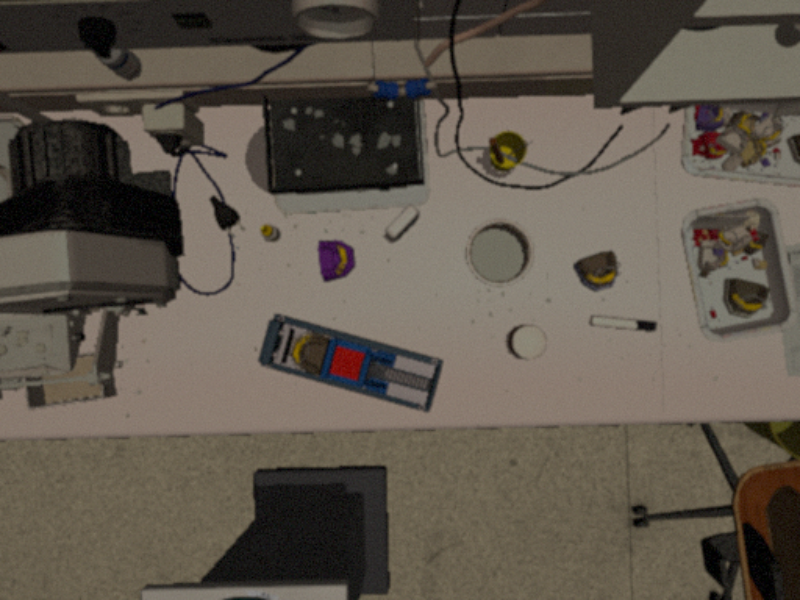

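View pics/scene0.png

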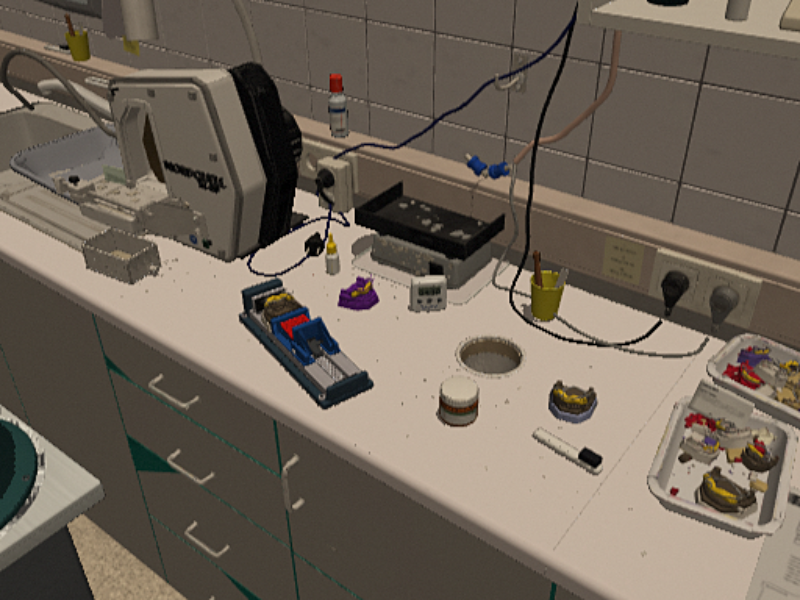

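The top view shows the clamp's dark base from about (272,318) to (440,410), with the fixed jaw at left and the red pad at (348,363). The purple look-alike is at (336,260), and the jar and brush are to the right. The scene view agrees.

```bash
cat > h.py <<'E'
import numpy as np, cv2
def ray(s,u,v,z):
    d=s["R"].T@np.array([(u-s["cx"])/s["fx"],(v-s["cy"])/s["fy"],1.]); c=-s["R"].T@s["t"]
    return c+d*(z-c[2])/d[2]
def red(s):
    h=cv2.cvtColor(s["image"],cv2.COLOR_RGB2HSV)
    m=(((h[...,0]<6)|(h[...,0]>174))&(h[...,1]>170)&(h[...,2]>90)).astype(np.uint8)
    return m
def big(m,box):
    u0,v0,u1,v1=box; k=np.zeros_like(m);k[v0:v1,u0:u1]=m[v0:v1,u0:u1]
    c,_=cv2.findContours(k,0,2); return max(c,key=cv2.contourArea)
E
python3 - <<'E'
import pickle; from h import *
d=pickle.load(open("snap0.pkl","rb")); t=d["top"]; s=d["scene"]
c=big(red(t),(190,200,260,260)); (u,v),wh,a=cv2.minAreaRect(c); print("pad top",u,v,wh,a,cv2.contourArea(c)); 
P=[ray(t,*p,0.0455) for p in cv2.boxPoints(((u,v),wh,a))]; print(np.round(P,4),ray(t,u,v,.0455))
c2=big(red(s),(150,180,240,240)); (u,v),wh,a=cv2.minAreaRect(c2); print("pad scene",u,v,wh,ray(s,u,v,.0455))
# dark base in top: bluish/dark vs bright worktop
h=cv2.cvtColor(t["image"],cv2.COLOR_RGB2HSV); m=((h[...,2]<90)|(h[...,1]>90)).astype(np.uint8)
m=cv2.morphologyEx(m,cv2.MORPH_CLOSE,np.ones((5,5)))
c=big(m,(155,192,295,270)); R=cv2.minAreaRect(c); B=cv2.boxPoints(R); print(R)
Q=np.array([ray(t,*p,0.012) for p in B]); print(np.round(Q,4),Q.mean(0))
for i in range(4): e=Q[(i+1)%4]-Q[i]; print(np.linalg.norm(e),np.degrees(np.arctan2(e[1],e[0])))
im=cv2.cvtColor(t["image"],cv2.COLOR_RGB2BGR)[185:275,150:300]; im=cv2.resize(im,None,fx=5,fy=5,interpolation=cv2.INTER_CUBIC)
cv2.polylines(im,[((B-[150,185]+.5)*5).astype(int)],True,(0,255,0),1)
cv2.imwrite("pics/b.png",im)
E
```

```text
pad top 221.6509552001953 231.97171020507812 (17.71950912475586, 17.44478988647461) 15.945395469665527 270.0
[[ 0.4783 -0.1481  0.0455]
 [ 0.5169 -0.1601  0.0455]
 [ 0.5046 -0.1995  0.0455]
 [ 0.466  -0.1874  0.0455]] [ 0.49141222 -0.17377163  0.0455    ]
pad scene 187.75003051757812 206.2500457763672 (11.31370735168457, 16.26345443725586) [ 0.49368009 -0.1606878   0.0455    ]
((223.87875366210938, 231.52813720703125), (114.50262451171875, 34.96953582763672), 15.554572105407715)
[[ 0.491  -0.0321  0.012 ]
 [ 0.5711 -0.0564  0.012 ]
 [ 0.4908 -0.3189  0.012 ]
 [ 0.4111 -0.2944  0.012 ]] [ 0.4910051  -0.17542586  0.012     ]
0.08375222893036348 -16.857161559916495
0.2745629946392748 -107.02145243534271
0.0833526054428227 162.87550718476797
0.2741732326243232 73.06201575227095
```

View pics/b.png

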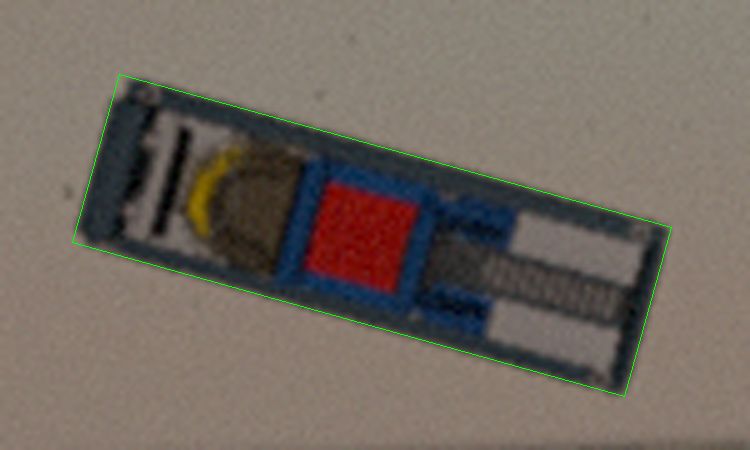

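The green outline fits the base (axis yaw 73°). The red pad sits at crop (362,237), with the blue horn to its right and the cast to its left. Next I work out the approach shifts.

```bash
cat > w.py <<'E'
import numpy as np, sys
from scipy.spatial.transform import Rotation as Ro
from plant import readout
YAW=np.radians(73.0); Y=np.array([np.cos(YAW),np.sin(YAW),0]); X=np.array([np.sin(YAW),-np.cos(YAW),0])
PAD=np.array([.4914,-.1738,.0455])
s=readout.state(); q=np.array(s["ee_rot"]); R0=Ro.from_quat(q[[1,2,3,0]]); p0=np.array(s["position"])
# target: tool x along +clamp y, z down
z=np.array([0,0,-1.]); RT=Ro.from_matrix(np.c_[Y,np.cross(z,Y),z])
def rel(p): return np.round(R0.inv().apply(np.array(p)-p0)*100,2)
print("t",s["time"],"pos",p0.round(4),"F",np.round(s["ft_force"],2),"gap",s["finger_gap"],"rotvec to target",(R0.inv()*RT).as_rotvec().round(3),"clampY rel pad",((p0-PAD)@Y).round(4),((p0-PAD)@X).round(4))
E
python3 - <<'E'
from w import *
for p in [(.305,.5,.23),(.31,.4,.23),(.32,.30,.22),(.35,.2,.20),(.38,.1,.18),(.41,0,.16),(.45,-.09,.13),(.4897,-.1795,.10)]: print(p,rel(p))
E
```

```text
t 0.1 pos [0.2983 0.6053 0.2306] F [-0.13 -0.36 -0.21] gap 1.0019346718467517 rotvec to target [-1.00e-03  1.00e-03  1.41e+00] clampY rel pad 0.6886 -0.4125
(0.305, 0.5, 0.23) [-5.26 -9.15  0.07]
(0.31, 0.4, 0.23) [-10.13 -17.9    0.08]
(0.32, 0.3, 0.22) [-15.45 -26.43   1.09]
(0.35, 0.2, 0.2) [-22.56 -34.07   3.1 ]
(0.38, 0.1, 0.18) [-29.67 -41.71   5.11]
(0.41, 0, 0.16) [-36.78 -49.35   7.11]
(0.45, -0.09, 0.13) [-44.34 -55.66  10.12]
(0.4897, -0.1795, 0.1) [-51.86 -61.93  13.13]
```

Request:
send_rows(moves=[[-2.6,-4.6,0,0,0,0.1,1],[-5.3,-9.2,0,0,0,0.2,1],[-7.7,-13.5,0,0,0,0.3,1],[-10.1,-17.9,0,0,0,0.4,1],[-12.8,-22.1,0.5,0,0,0.52,1],[-15.5,-26.4,1,0,0,0.65,1],[-19,-30.2,1.5,0,0,0.78,1],[-22.6,-34.1,2,0,0,0.9,1],[-26,-38,2.5,0,0,1.0,1],[-29.7,-41.7,3,0,0,1.1,1],[-33.2,-45.5,3.5,0,0,1.2,1],[-36.8,-49.3,4,0,0,1.3,1]])

```text
time: 1.6
position: [0.4106, -0.0011, 0.1912]
ee_rot: [0.0, 0.771, 0.637, 0.0]
ft_force: [1.3, 0.8, 0.6]
finger_gap: -0.001
gripper_force: 0.0
```

```bash
python3 - <<'E'
from w import *
for p in [(.45,-.09,.15),(.4897,-.1795,.10)]: print(p,rel(p))
E
```

```text
t 1.6 pos [ 0.4106 -0.0011  0.1912] F [1.34 0.83 0.57] gap -0.0012306659263048338 rotvec to target [ 0.    -0.     0.106] clampY rel pad 0.1415 -0.1278
(0.45, -0.09, 0.15) [-7.98  5.55  4.12]
(0.4897, -0.1795, 0.1) [-16.02  11.14   9.12]
```

Request:
send_rows(moves=[[-4,2.8,1.5,0,0,0.05,1],[-8,5.5,3,0,0,0.1,1],[-12,8.3,5,0,0,0.106,1],[-16,11.1,7,0,0,0.106,1],[-16,11.1,9.1,0,0,0.106,1],[-16,11.1,9.1,0,0,0.106,1],[-16,11.1,9.1,0,0,0.106,1]])

```text
time: 2.48
position: [0.4899, -0.1765, 0.1012]
ee_rot: [0.0, 0.802, 0.597, 0.0]
ft_force: [-0.5, -0.3, -0.0]
finger_gap: -0.002
gripper_force: 0.0
```

```bash
python3 - <<'E'
from w import *; from plant import vision; import cv2
a=vision.snapshot("scene")["image"][140:270,130:260]; b=vision.snapshot("top")["image"][170:300,150:280]
im=cv2.resize(cv2.cvtColor(np.hstack([a,b]),cv2.COLOR_RGB2BGR),(800,400),interpolation=cv2.INTER_CUBIC); cv2.imwrite("pics/c.png",im)
E
```

```text
t 2.475 pos [ 0.4899 -0.1765  0.1012] F [-0.52 -0.3  -0.03] gap -0.002130161017298656 rotvec to target [0.001 0.    0.005] clampY rel pad -0.003 -0.0006
```

View pics/c.png

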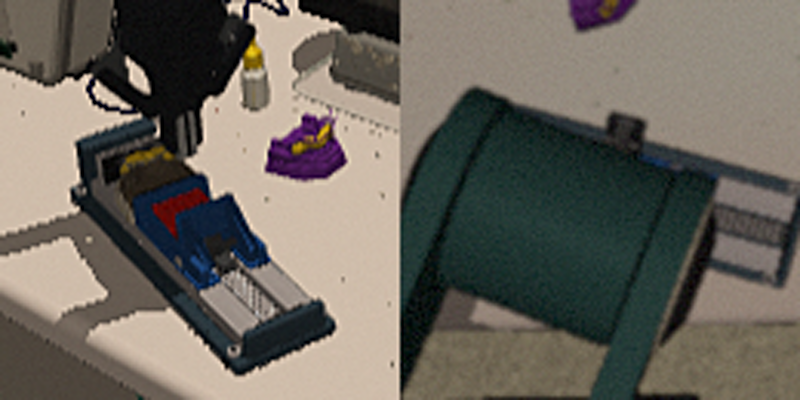

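The fingertips at left-panel (182,150) sit straight above the red pad at (180,210), with the cast on the far side, so the position is right. Shifting 3 mm back and descending.

Request:
send_rows(moves=[[-0.3,0,2,0,0,0,1],[-0.3,0,4,0,0,0,1],[-0.3,0,5,0,0,0,1],[-0.3,0,5.3,0,0,0,1],[-0.3,0,5.6,0,0,0,1],[-0.3,0,5.6,0,0,0,1]])

```text
time: 3.32
position: [0.4893, -0.1801, 0.0447]
ee_rot: [0.0, 0.803, 0.596, 0.0]
ft_force: [-0.2, 0.2, 0.9]
finger_gap: 0.001
gripper_force: 0.5
```

Just touching. Pressing in small steps.

Request:
send_rows(moves=[[0,0,0.2,0,0,0,1],[0,0,0.4,0,0,0,1],[0,0,0.4,0,0,0,1]])

```text
time: 3.7
position: [0.4891, -0.1804, 0.0405]
ee_rot: [0.0, 0.803, 0.596, -0.0]
ft_force: [-0.2, -2.1, 2.5]
finger_gap: -0.002
gripper_force: 1.5
```

Request:
send_rows(moves=[[0,0,0.15,0,0,0,1],[0,0,0.3,0,0,0,1],[0,0,0.3,0,0,0,1]])

```text
time: 4.08
position: [0.4892, -0.1804, 0.0378]
ee_rot: [0.0, 0.803, 0.596, 0.0]
ft_force: [-2.2, -1.8, 9.1]
finger_gap: -0.006
gripper_force: 4.2
```

Nearly bottomed (9 N). Pushing back along the bar (tool −x).

Request:
send_rows(moves=[[-0.2,0,0,0,0,0,1],[-0.4,0,0,0,0,0,1],[-0.6,0,0,0,0,0,1],[-0.8,0,0,0,0,0,1],[-1.0,0,0,0,0,0,1],[-1.2,0,0,0,0,0,1]])

```text
time: 4.82
position: [0.4858, -0.1916, 0.0378]
ee_rot: [0.0, 0.803, 0.596, 0.0]
ft_force: [-0.7, 1.9, 9.3]
finger_gap: 0.002
gripper_force: 4.8
```

Request:
send_rows(moves=[[-0.3,0,0,0,0,0,1],[-0.6,0,0,0,0,0,1],[-0.9,0,0,0,0,0,1],[-1.2,0,0,0,0,0,1],[-1.5,0,0,0,0,0,1],[-1.8,0,0,0,0,0,1]])

```text
time: 5.58
position: [0.4805, -0.2088, 0.0378]
ee_rot: [0.0, 0.803, 0.596, 0.0]
ft_force: [-2.4, 1.5, 10.6]
finger_gap: 0.003
gripper_force: 5.0
```

Request:
send_rows(moves=[[-0.3,0,0,0,0,0,1],[-0.6,0,0,0,0,0,1],[-0.9,0,0,0,0,0,1],[-1.2,0,0,0,0,0,1],[-1.5,0,0,0,0,0,1]])

```text
time: 6.2
position: [0.4761, -0.2231, 0.0378]
ee_rot: [-0.0, 0.803, 0.596, 0.0]
ft_force: [-3.3, 2.1, 11.0]
finger_gap: 0.001
gripper_force: 5.2
```

```bash
python3 - <<'E'
from w import *; from plant import vision; import cv2
a=vision.snapshot("scene")["image"][140:270,130:260]
cv2.imwrite("pics/d.png",cv2.resize(cv2.cvtColor(a,cv2.COLOR_RGB2BGR),(600,600),interpolation=cv2.INTER_CUBIC))
E
```

```text
t 6.2 pos [ 0.4761 -0.2231  0.0378] F [-3.3   2.14 11.05] gap 0.0013078912386773644 rotvec to target [ 0.    -0.     0.004] clampY rel pad -0.0517 -0.0002
```

View pics/d.png

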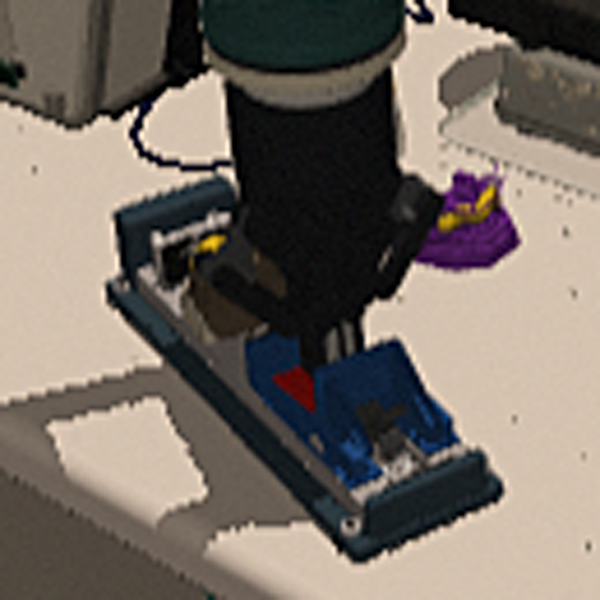

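The jaw is moving with the fingers against the horn at (345,345). The cast has stayed behind at (230,300), and about 1 cm remains to the end stop at (430,500). I keep pushing in small steps.

Request:
send_rows(moves=[[-0.2,0,0,0,0,0,1],[-0.4,0,0,0,0,0,1],[-0.6,0,0,0,0,0,1],[-0.6,0,0,0,0,0,1]])

```text
time: 6.75
position: [0.4743, -0.229, 0.0378]
ee_rot: [0.0, 0.803, 0.596, 0.0]
ft_force: [-3.3, 0.6, 10.6]
finger_gap: -0.002
gripper_force: 5.1
```

Request:
send_rows(moves=[[-0.15,0,0,0,0,0,1],[-0.3,0,0,0,0,0,1],[-0.3,0,0,0,0,0,1]])

```text
time: 7.12
position: [0.4735, -0.2318, 0.0378]
ee_rot: [-0.0, 0.803, 0.596, 0.0]
ft_force: [-3.9, 0.8, 10.7]
finger_gap: -0.002
gripper_force: 5.1
```

Request:
send_rows(moves=[[-0.1,0,0,0,0,0,1],[-0.2,0,0,0,0,0,1],[-0.2,0,0,0,0,0,1]])

```text
time: 7.5
position: [0.4729, -0.2337, 0.0377]
ee_rot: [-0.0, 0.803, 0.596, 0.0]
ft_force: [-3.6, 2.4, 10.0]
finger_gap: -0.002
gripper_force: 5.2
```

Request:
send_rows(moves=[[-0.1,0,0,0,0,0,1],[-0.2,0,0,0,0,0,1],[-0.2,0,0,0,0,0,1]])

```text
time: 7.88
position: [0.4726, -0.2349, 0.0378]
ee_rot: [-0.0, 0.803, 0.596, 0.001]
ft_force: [-1.8, 8.6, 11.2]
finger_gap: -0.002
gripper_force: 6.2
```

The end stop is met (force rising). One small hold, then straight up.

Request:
send_rows(moves=[[-0.1,0,0,0,0,0,1],[-0.1,0,0,0,0,0,1],[-0.1,0,0,0,0,0,1]])

```text
time: 8.25
position: [0.4725, -0.2358, 0.0379]
ee_rot: [-0.0, 0.803, 0.596, 0.001]
ft_force: [0.9, 8.4, 11.6]
finger_gap: -0.0
gripper_force: 6.4
```

Request:
send_rows(moves=[[0,0,-0.2,0,0,0,1],[0.05,0,-0.4,0,0,0,1],[0.1,0,-0.7,0,0,0,1],[0.2,0,-1.0,0,0,0,1],[0.3,0,-2,0,0,0,1],[0.3,0,-5,0,0,0,1],[0.3,0,-10,0,0,0,1],[0.3,0,-15,0,0,0,1],[5.0,-4,-17,0,0,0,1],[10,-8,-17,0,0,0,1],[15,-12,-17,0,0,0,1],[15,-12,-17,0,0,0,1]])

```text
time: 9.75
position: [0.3994, -0.0558, 0.2083]
ee_rot: [0.001, 0.802, 0.598, 0.001]
ft_force: [0.3, -0.5, 0.4]
finger_gap: 0.003
gripper_force: 0.0
```

```bash
python3 - <<'E'
from w import *; from plant import vision; from h import *
t=vision.snapshot("top"); s=vision.snapshot("scene")
try:
    (u,v),wh,a=cv2.minAreaRect(big(red(t),(190,200,300,270))); p=ray(t,u,v,.0455); print(p,wh,"travel",(PAD-p)@Y)
except Exception as e: print(e)
im=np.hstack([s["image"][140:270,130:260],t["image"][170:300,150:280]])
cv2.imwrite("pics/e.png",cv2.resize(cv2.cvtColor(im,cv2.COLOR_RGB2BGR),(800,400),interpolation=cv2.INTER_CUBIC))
E
```

```text
t 9.75 pos [ 0.3994 -0.0558  0.2083] F [ 0.33 -0.55  0.37] gap 0.00310791182145735 rotvec to target [ 0.002 -0.001  0.007] clampY rel pad 0.086 -0.1225
[ 0.47385645 -0.23111893  0.0455    ] (18.155099868774414, 17.102628707885742) travel 0.05994360306295161
```

View pics/e.png

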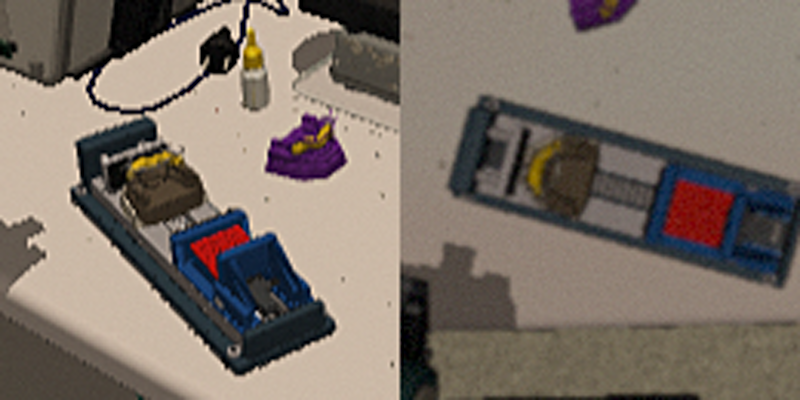

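The clamp stands open with the jaw against its end stop (red pad at right-panel (698,213), travel 60 mm). The release is up, the cast is flat on the rails and the arm is clear.

```bash
python3 -c "
from plant import r
print(r.sign_off())"
```

```text
the job is handed in; nothing more can be done
None
```

The clamp is open and the job is handed in: the jaw is back on its end stop after about 60 mm of travel, the release has sprung up, and the cast rests untouched on the bed; no verdict came back at sign-off.

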